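# Load the luthier's warming hood

## Robot

A 6-joint arm with a two-finger parallel gripper is mounted at the origin on the work surface. World frame = base frame: x ahead of the robot, y to its left, z up, the work surface at z = 0. Lengths are in mm, angles in rad, forces in N, time in s.
With the tool pointing down it reaches from about 300 to 950 mm from the base axis. Payload 3.1 kg.
Tool frame: the origin (TCP) lies between the finger pads; the fingertips stand 11 mm ahead of it and the grasp point (between the pads) lies 8 mm behind it; z points along the fingers, y is the line along which they close (so a half turn about z gives the same grasp; the last joint's range is limited). The gripper opens to 85 mm and grips with 20 to 120 N. Pads are 22 mm wide; open, the fingers measure 114 mm over their backs; the gripper's body (76 mm by 85 mm) begins 54 mm behind the grasp point. The pads swing forward as they close: fully open they stand 13 mm farther back than shut.
Start: joints at [-1.392, 0.308, 1.634, -0, 1.2, -0.07], TCP at [153.873, -605.768, 242.272] pointing down, gripper open.
Joint ranges: [-3.06, 3.06], [-0.79, 1.96], [0.05, 2.63], [-1.19, 4.34], [0.05, 2.64], [-2.94, 2.94]. Speed limits (rad/s): [2.79, 2.79, 3.14, 3.14, 3.14, 3.14].

## Interface

Orientations are given as [roll, pitch, yaw] about the fixed x, y, z axes, in that order (R = Rz(yaw) Ry(pitch) Rx(roll)).
In Python, from workcell import status, vision, workorder gives the robot as it stands.
- The arm moves only by the tool servo_tool, never from a script. Its argument "targets" is a list of rows, each a list of 4 numbers: the shift along the world's x, y, z in m, then the turn about the world's z in rad. In form: [[dx, dy, dz, turn], ...]. A call has 1 to 12 rows; each row shifts and turns the commanded pose from where the row before left it; what a row does not reach is not made up. A row lasts 1/10 s, in which the tool goes at most 50 mm and 8.59 degrees, less where a joint would pass 70% of its speed; a pose out of reach is approached as far as the arm can. A call is refused whole if a number of a shift passes 0.05 or a number of a turn 0.15, either way. A call with a gripper value outside its range is refused whole. "hand" is the opening, from 0 (shut) to 1 (fully open), set as the call begins (left out, the last holds). The fingers move at their own pace and stop on an object; the grip force is fixed at half the most. Time passes only in rows, so rows that do not move let the fingers close. It gives the time, the measured TCP pose, the force, the opening and the grip force at its end, in the units of the state.
- status.get_obs(): the state, without advancing time (a new reading comes with each control period).
- vision.capture(name): name is "side" or "top" or "wrist"; returns (picture, depth): 384x512x3 uint8, blue, green, red; 384x512 float32, mm along the optical axis (not along the pixel's ray), 0 where there is no reading.
- vision.camera_params(name): a dict with "mtx" (3x3 intrinsics, pixels), "rvec" (rotation vector, rad) and "tvec" (3), from world to camera coordinates, as OpenCV has them; the wrist camera has in their place "mount" (4x4, takes a point from camera to tool coordinates, whose origin is the TCP and whose axes are the flange's). Camera axes: x right, y down, z forward; pixel columns grow to the right and rows downward; lengths in mm; the calibration is good to about 2 mm. A picture is of the moment at which its call begins: read the wrist's pose just before it. camera_params takes no time and is no camera call.
- workorder.sign_off(): hands the job in; it is judged then, once.
The state is a dict: "clock": time; "joint_pos": joint angles; "dq": joint speeds; "joint_torque": joint torques, N m; "eef_pos": TCP position; "orientation": TCP orientation; "force": force on the tool from outside, world axes, zero at the start; "torque": the same for the moment, N m; "gripper_width": finger opening in mm; "finger_force": force on a finger pad.
Only numpy, scipy, OpenCV 4.12 (cv2) and the standard library are available. Lean on these libraries where they do the work, as an engineer would, in place of code of your own. Each camera call takes 0.05 s, during which the arm holds its last target. There are 200 camera calls.

## Task

First lift the copper glue pot by its handle off the warming hood and stand it upright, wholly on the round cork mat. Then slide every spruce block that is on the bench lengthwise into the hood, one block to a lane, until it is fully home against the stop hidden inside that lane; only after that switch the warmer on by pressing the far end of the black rocker right down. Blocks may get knocked out of place meanwhile, so check that all are still home before you finish, and leave the rib, awl, end button and wax tin where they lie.

Things in the scene. Friction and masses are not known exactly. Their poses are not given: they have to be found in the camera images.
- hood: Warming hood, fixed: low aluminium box 120 (x) x 360 (y) mm; roof top at z 54 mm, a dark plate on it to z 58 mm. Origin: centre of its underside, on the bench; x points into the lanes, away from the robot. Four lanes along x, centred at its y = +127.5, +42.5, -42.5, -127.5 mm, each 42 mm wide and 42 mm high under the roof, floored by the bench, open at the front only.
- mouths (a point): Middle of the hood's front face at bench level (hood x = -60 mm, y = 0), where the lanes' mouths lie. Beside each mouth the lane walls end in upright round posts of radius 10 mm that stand out to hood x = -70 mm as a lead-in.
- switch_box (a point): Centre of the top, 44 mm high, of the grey switch box (100 x 50 mm) on the hood's left side, at hood y = +205 mm.
- stop1: Steel stop across the leftmost lane (hood y = +127.5 mm), fixed, hidden under the roof. Origin: middle of its front face at bench level; axes as the hood's. Its depth behind the hood's front face differs from lane to lane and from start to start (55 to 95 mm). A block that is home touches this face.
- stop2: Same, in the lane at hood y = +42.5 mm.
- stop3: Same, in the lane at hood y = -42.5 mm.
- stop4: Same, in the rightmost lane, at hood y = -127.5 mm.
- rocker (a joint): Black rocker switch on the switch box: 0 = off (far end up), 0.30 rad = on (far end fully down). It stays where it is left; about 2.5 N on its far end moves it. It is 66 mm long along the hood's x, 28 mm wide, and pivots about its middle.
- rocker_far (a point): Point on the top of the rocker's far end (away from the robot), where to press; 66 mm above the bench when off, about 7 mm lower when on.
- pot: Lidded copper glue pot, 84 mm diameter (lid 88 mm), 76 mm high to the lid, 0.45 kg, standing on the hood's roof plate. Origin: centre of its underside, z up. Over it a rigid arched handle stands up along the pot's y axis.
- pot_handle (a point): Centre of the pot's wooden handle bar, 118 mm above the pot's underside. The bar is 12 mm wide (along pot x), 86 mm long (along pot y), 14 mm high; 35 mm of free space between bar and lid.
- mat: Round cork mat, 150 mm diameter, 5 mm thick, fixed on the bench. Origin: centre of its underside.
- block1: Spruce block 140 (x) x 32 (y) x 30 (z) mm, about 80 g, pale wood with darkened ends, lying on the bench; the same end for end. Origin: centre of its underside; x along its length. May be absent (three or four blocks are present).
- block2: Spruce block 140 (x) x 32 (y) x 30 (z) mm, about 80 g, pale wood with darkened ends, lying on the bench; the same end for end. Origin: centre of its underside; x along its length. May be absent (three or four blocks are present).
- block3: Spruce block 140 (x) x 32 (y) x 30 (z) mm, about 80 g, pale wood with darkened ends, lying on the bench; the same end for end. Origin: centre of its underside; x along its length. May be absent (three or four blocks are present).
- block4: Spruce block 140 (x) x 32 (y) x 30 (z) mm, about 80 g, pale wood with darkened ends, lying on the bench; the same end for end. Origin: centre of its underside; x along its length. May be absent (three or four blocks are present).
- rib: Bystander: curved maple rib about 130 mm long standing on edge 32 mm high, on the left. Origin: middle of its underside.
- awl: Bystander: boxwood-handled awl 145 mm long lying beyond the blocks. Origin: where handle meets blade.
- button: Bystander: black ebony end button, 34 mm across, 32 mm high. Origin: centre of its underside.
- tin: Bystander: brass wax tin, 68 mm diameter, 28 mm high. Origin: centre of its underside.
Mind the look-alikes: they are no part of the job. What is shaped like the pot but green or yellow is not meant. What is shaped like the block3 but red is not meant.

How it is judged (in metres and radians):
On the way, in this order (a step that is already met when the one before it is completed fails the run):
1. the glue pot stands upright on the cork mat, released (horizontal distance between pot and mat below 0.033 m and angle between pot's own z axis and vertical below 0.1 rad and height (world z) of pot below 0.009 m and contact force between the fingers and pot below 0.3 N and linear speed of pot below 0.02 m/s), for 0.3 s.
2. every block present is home against the stop of a lane (((x of block1 in the frame of stop1 between -0.0745 and -0.06 m and y of block1 in the frame of stop1 between -0.012 and 0.012 m and height (world z) of block1 below 0.008 m and linear speed of block1 below 0.02 m/s) or (x of block1 in the frame of stop2 between -0.0745 and -0.06 m and y of block1 in the frame of stop2 between -0.012 and 0.012 m and height (world z) of block1 below 0.008 m and linear speed of block1 below 0.02 m/s) or (x of block1 in the frame of stop3 between -0.0745 and -0.06 m and y of block1 in the frame of stop3 between -0.012 and 0.012 m and height (world z) of block1 below 0.008 m and linear speed of block1 below 0.02 m/s) or (x of block1 in the frame of stop4 between -0.0745 and -0.06 m and y of block1 in the frame of stop4 between -0.012 and 0.012 m and height (world z) of block1 below 0.008 m and linear speed of block1 below 0.02 m/s)) and ((x of block2 in the frame of stop1 between -0.0745 and -0.06 m and y of block2 in the frame of stop1 between -0.012 and 0.012 m and height (world z) of block2 below 0.008 m and linear speed of block2 below 0.02 m/s) or (x of block2 in the frame of stop2 between -0.0745 and -0.06 m and y of block2 in the frame of stop2 between -0.012 and 0.012 m and height (world z) of block2 below 0.008 m and linear speed of block2 below 0.02 m/s) or (x of block2 in the frame of stop3 between -0.0745 and -0.06 m and y of block2 in the frame of stop3 between -0.012 and 0.012 m and height (world z) of block2 below 0.008 m and linear speed of block2 below 0.02 m/s) or (x of block2 in the frame of stop4 between -0.0745 and -0.06 m and y of block2 in the frame of stop4 between -0.012 and 0.012 m and height (world z) of block2 below 0.008 m and linear speed of block2 below 0.02 m/s)) and ((x of block3 in the frame of stop1 between -0.0745 and -0.06 m and y of block3 in the frame of stop1 between -0.012 and 0.012 m and height (world z) of block3 below 0.008 m and linear speed of block3 below 0.02 m/s) or (x of block3 in the frame of stop2 between -0.0745 and -0.06 m and y of block3 in the frame of stop2 between -0.012 and 0.012 m and height (world z) of block3 below 0.008 m and linear speed of block3 below 0.02 m/s) or (x of block3 in the frame of stop3 between -0.0745 and -0.06 m and y of block3 in the frame of stop3 between -0.012 and 0.012 m and height (world z) of block3 below 0.008 m and linear speed of block3 below 0.02 m/s) or (x of block3 in the frame of stop4 between -0.0745 and -0.06 m and y of block3 in the frame of stop4 between -0.012 and 0.012 m and height (world z) of block3 below 0.008 m and linear speed of block3 below 0.02 m/s)) and ((x of block4 in the frame of stop1 between -0.0745 and -0.06 m and y of block4 in the frame of stop1 between -0.012 and 0.012 m and height (world z) of block4 below 0.008 m and linear speed of block4 below 0.02 m/s) or (x of block4 in the frame of stop2 between -0.0745 and -0.06 m and y of block4 in the frame of stop2 between -0.012 and 0.012 m and height (world z) of block4 below 0.008 m and linear speed of block4 below 0.02 m/s) or (x of block4 in the frame of stop3 between -0.0745 and -0.06 m and y of block4 in the frame of stop3 between -0.012 and 0.012 m and height (world z) of block4 below 0.008 m and linear speed of block4 below 0.02 m/s) or (x of block4 in the frame of stop4 between -0.0745 and -0.06 m and y of block4 in the frame of stop4 between -0.012 and 0.012 m and height (world z) of block4 below 0.008 m and linear speed of block4 below 0.02 m/s))), for 0.2 s.
3. the rocker is pressed on (value of joint rocker above 0.24 rad), for 0.2 s.
At the end, for the whole second after the job is handed in: The pot stands upright wholly on the mat (centre within 33 mm of the mat's centre), released and still; every block present lies in a lane within 4.5 mm of its stop, at rest; the rocker is on (over 0.24 of 0.30 rad) (all of step 1 and all of step 2 and value of joint rocker above 0.24 rad); the robot touches nothing.
It fails at once if the glue pot is tipped over (angle between pot's own z axis and vertical above 0.6 rad).
It fails at once if a bystander (rib, awl, end button, wax tin) is shifted by more than 40 mm (distance of any of rib, awl, button, tin from where it was at the start of the episode above 0.04 m).
Of block1, block2, block3, block4 only 3 to 4 are there at a start; the rules pass over those that are not, and their reading is None.
At some moment in a run one of block1, block2, block3, block4 may be knocked a few centimetres aside while the robot is not near it.
It also fails if it takes over 208 s, if anything falls off the work surface, if the arm or the gripper's body presses on something with over 40 N, if the wrist force passes 120 N, or if a joint passes its speed limit or range.

## Working session

There is one attempt and no reset: what is moved stays moved. The work goes in short steps, Python scripts to look and compute and a tool call to move; the robot and the scene stay as the last step left them, time stands still between calls to the robot, and variables do not carry over. Pictures are saved under pics/ and viewed, at most 14 in all, crops included, and the job is handed in when it is done.

Besides the shell and the picture viewer there is one more tool, called by a JSON object that holds its "op" and its "data". servo_tool: Moves the arm, as the interface text tells. Its arguments: {"type":"object","properties":{"targets":{"type":"array","items":{"type":"array","items":{"type":"number"}}},"hand":{"type":"number"}},"required":["targets"]}

```bash
mkdir -p pics; ls
cat > h.py <<'E'
import numpy as np, cv2
from workcell import status, vision, workorder
from scipy.spatial.transform import Rotation as Ro
def cam(n):
    p=vision.camera_params(n); K=np.array(p["mtx"],float)
    if "mount" in p:
        o=status.get_obs(); T=np.eye(4); T[:3,:3]=Ro.from_euler('xyz',o["orientation"]).as_matrix(); T[:3,3]=o["eef_pos"]
        M=T@np.array(p["mount"]); return K,M[:3,:3],M[:3,3]
    R=cv2.Rodrigues(np.array(p["rvec"],float))[0]; t=np.array(p["tvec"],float).ravel()
    return K,R.T,-R.T@t
def ray(c,uv,z):   # pixel onto plane at height z
    K,R,o=c; d=R@np.linalg.solve(K,[uv[0],uv[1],1.]); return o+d*(z-o[2])/d[2]
def cloud(c,D):
    K,R,o=c; v,u=np.mgrid[:D.shape[0],:D.shape[1]]
    P=np.stack([(u-K[0,2])/K[0,0]*D,(v-K[1,2])/K[1,1]*D,D],-1)@R.T+o
    P[D==0]=np.nan; return P
E
python3 - <<'E'
from h import *
o=status.get_obs(); print(o)
for n in("side","top","wrist"):
    c=cam(n); im,D=vision.capture(n); cv2.imwrite(f"pics/{n}0.png",im); np.savez(f"{n}0.npz",im=im,D=D)
    print(n,c[2].round(),c[1].round(2).tolist(),c[0][0,0],(D==0).mean())
E
```

```text
pics
{'clock': 0.0, 'joint_pos': array([-1.39169281e+00,  3.08983384e-01,  1.63522061e+00, -8.11841228e-07,
        1.19969846e+00, -6.96973507e-02]), 'dq': array([ 2.03856288e-05, -1.44535622e-03,  4.63366607e-04, -3.98691609e-04,
        2.54020583e-03,  1.16242069e-03]), 'joint_torque': array([-1.56522615e-04, -4.15252483e+01, -2.76666427e+01, -3.16060259e-04,
        1.02350092e-02, -1.90870189e-06]), 'eef_pos': array([ 153.73115359, -604.96086604,  241.04429371]), 'orientation': array([-3.13928841e+00, -1.60102483e-04,  2.48800983e-01]), 'force': array([-0.11472891, -0.86537251, -1.16955929]), 'torque': array([ 0.01970579, -0.02062901, -0.06022741]), 'finger_force': 0.0, 'gripper_width': 85.10869523641783}
side [ 241. 1215.  854.] [[-0.96, -0.15, 0.23], [-0.27, 0.48, -0.83], [0.01, -0.86, -0.5]] 488.6216592394597 0.020192464192708332
top [ 529.   61. 1144.] [[0.02, -1.0, 0.06], [-1.0, -0.02, -0.03], [0.03, -0.06, -1.0]] 364.17742654601886 0.004170735677083333
wrist [ 236. -584.  372.] [[0.25, -0.92, -0.32], [-0.97, -0.23, -0.08], [-0.0, 0.33, -0.95]] 328.5003747744156 0.0038859049479166665
```

View pics/top0.png

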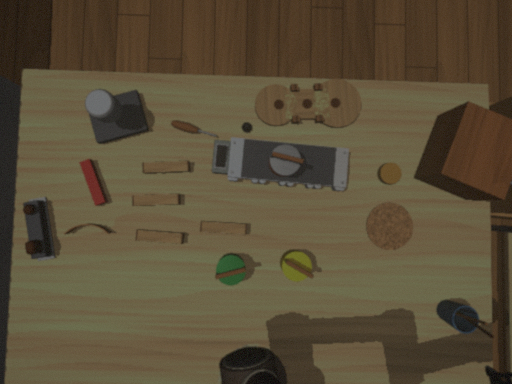

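View pics/side0.png

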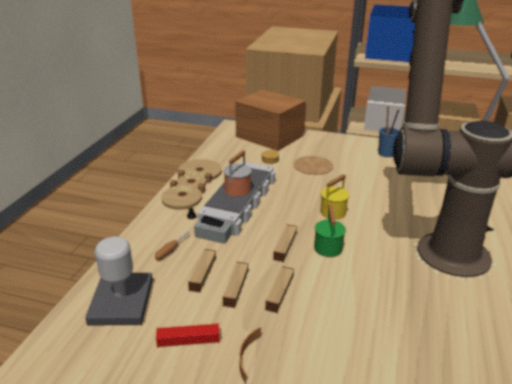

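The top view (up is +x, left is +y) shows four blocks near (165,167), (155,200), (160,237) and (223,228). The hood is at (288,163), the copper pot at (286,158), the mat at (390,226) and the rocker at (222,156). The green and yellow pots are look-alikes.

```bash
cat > m.py <<'E'
from h import *
def wood_blocks(c,P,show=True):
    m=((P[...,2]>20)&(P[...,2]<38)).astype(np.uint8); return m
def comps(m,P,mn=30):
    n,l,s,ce=cv2.connectedComponentsWithStats(m.astype(np.uint8))
    for i in range(1,n):
        if s[i,4]<mn: continue
        q=P[l==i]; r=cv2.minAreaRect(q[:,:2].astype(np.float32))
        yield i,s[i,4],ce[i].round(1),r,np.median(q[:,2]),q.mean(0)
E
python3 - <<'E'
from m import *
for n in("top","side"):
    z=np.load(n+"0.npz"); P=cloud(cam(n),z["D"].astype(float)); hsv=cv2.cvtColor(z["im"],cv2.COLOR_BGR2HSV)
    print(n,"bench z",np.nanmedian(P[(abs(P[...,2])<15)][:,2]))
    ok=(P[...,0]>150)&(P[...,0]<1000)&(abs(P[...,1])<800)
    for lab,a,b in(("blk",18,40),("roof",47,62),("switch",40,75),("pothandle",160,185),("lid",120,150)):
        print(lab)
        for i,A,ce,r,zz,mn in comps(ok&(P[...,2]>a)&(P[...,2]<b),P,12 if lab=="pothandle" else 40):
            print("  ",A,ce,np.round(r[0]),np.round(r[1]),round(r[2],1),"z",round(zz,1),"mean",mn.round(0))
z=np.load("top0.npz"); P=cloud(cam("top"),z["D"].astype(float)); print(z["im"][226,390],z["im"][210,385],z["im"][226,330],P[226,390])
E
```

```text
top bench z -0.0896982493413816
blk
   60 [317.5  86.6] [ 911. -182.] [25. 22.] 8.6 z 29.4 mean [ 912. -181.   28.]
   51 [294.   87.1] [ 908. -107.] [21. 22.] 7.1 z 29.8 mean [ 907. -107.   30.]
   1545 [122.1 119.1] [800. 439.] [131. 161.] 17.2 z 30.1 mean [790. 421.  30.]
   60 [319.6 117.7] [ 816. -190.] [25. 29.] 9.8 z 29.4 mean [ 813. -188.   29.]
   336 [435.6 161.2] [ 676. -562.] [295. 149.] 21.7 z 29.2 mean [ 686. -556.   29.]
   63 [295.4 118.3] [ 812. -112.] [26. 23.] 3.9 z 30.3 mean [ 808. -113.   29.]
   209 [184.6 125.9] [776. 229.] [93. 28.] 72.2 z 25.3 mean [776. 230.  25.]
   553 [ 92.5 181.4] [597. 503.] [141.  34.] 22.7 z 29.7 mean [597. 502.  29.]
   503 [165.7 166.3] [649. 283.] [ 32. 139.] 3.8 z 29.9 mean [648. 283.  30.]
   385 [390.1 172.6] [ 646. -413.] [66. 66.] 16.7 z 28.0 mean [ 646. -412.   28.]
   499 [155.5 199.2] [547. 311.] [ 32. 142.] 3.8 z 29.9 mean [547. 310.  30.]
   220 [ 44.6 227.9] [455. 637.] [168.   7.] 11.3 z 29.3 mean [454. 637.  29.]
   497 [223.1 227.1] [467. 103.] [140.  32.] 87.7 z 30.0 mean [467. 103.  30.]
   85 [ 87.3 227.8] [455. 51
[... 5745 characters left out ...]
 197. -617.] [13. 10.] 36.2 z 174.3 mean [ 198. -617.  172.]
   119 [236.7 157.6] [660. -68.] [92. 14.] 77.0 z 179.1 mean [661. -62. 177.]
   672 [112.3 248.8] [795. 444.] [74. 76.] 75.6 z 173.3 mean [792. 449. 172.]
lid
   502 [270.1 112.7] [ 673. -560.] [294. 156.] 19.7 z 135.2 mean [ 682. -555.  135.]
   356 [237.9 171.1] [659. -67.] [88. 87.] 49.6 z 131.2 mean [657. -60. 131.]
   70 [336.2 179.4] [ 355. -115.] [90. 15.] 61.2 z 123.8 mean [ 357. -111.  124.]
   83 [331.8 213. ] [343.  78.] [12. 89.] 15.1 z 124.2 mean [342.  82. 124.]
   368 [115.7 266.7] [783. 458.] [79. 38.] 38.8 z 135.0 mean [779. 465. 135.]
[48 70 91] [47 73 94] [ 74 101 112] [ 479.41422731 -421.61748406    3.91582846]
```

{"op": "servo_tool", "data": {"targets": [[0.01,0.01,0.02,0],[0.02,0.02,0.02,0],[0.03,0.03,0.02,0],[0.03,0.033,0.01,-0.05],[0.03,0.033,0.01,-0.05],[0.03,0.033,0,-0.05],[0.03,0.033,0,-0.05],[0.03,0.033,0,-0.05],[0.03,0.033,0,0],[0.03,0.033,0,0],[0.03,0.033,0,0],[0.03,0.033,0,0]], "hand": 1}}

```text
clock: 1.35
eef_pos: [484.6, -247.1, 322.0]
orientation: [-3.142, 0.0, -0.001]
force: [0.3, -0.6, 0.1]
gripper_width: 85.2
finger_force: 0.0
```

{"op": "servo_tool", "data": {"targets": [[0.03,0.033,0,0],[0.03,0.033,0,0],[0.03,0.033,0.01,0],[0.03,0.033,0.01,0],[0.02,0.025,0,0],[0.01,0.01,0,0],[0,0,0,0],[0,0,0,0]]}}

```text
clock: 2.15
eef_pos: [633.0, -82.5, 341.4]
orientation: [3.141, 0.002, -0.001]
force: [0.1, 0.2, -0.8]
gripper_width: 85.1
finger_force: 0.0
```

```bash
cat > w.py <<'E'
from m import *
import sys
tag=sys.argv[1]
c=cam("wrist"); im,D=vision.capture("wrist"); cv2.imwrite(f"pics/{tag}.png",im); np.savez(tag+".npz",im=im,D=D,K=c[0],R=c[1],o=c[2])
print(status.get_obs()["eef_pos"].round(1),status.get_obs()["orientation"].round(3))
P=cloud(c,D.astype(float)); print("bench",np.nanmedian(P[abs(P[...,2])<15][:,2]))
for a in sys.argv[2:]:
    lo,hi=map(float,a.split(",")); print(a)
    for i,A,ce,r,zz,mn in comps((P[...,2]>lo)&(P[...,2]<hi),P,60):
        print("  ",A,ce,np.round(r[0],1),np.round(r[1]),round(r[2],1),"z",round(zz,1),"mean",mn.round(1))
E
python3 w.py w1 46,62 55,60 24,36 169,190 125,140
```

```text
[632.8 -83.  341.6] [ 3.141e+00  2.000e-03 -2.000e-03]
bench -0.9557125178346837
46,62
   22317 [260.5 119.7] [667.9 -88.4] [361. 120.] 86.0 z 56.5 mean [675.  -92.   55.8]
   1488 [ 94.3 113.8] [682.6 115.7] [38. 75.] 85.5 z 56.7 mean [683.1 113.2  55.9]
   337 [272.6 308.3] [ 386.3 -113.5] [33. 81.] 2.3 z 53.8 mean [ 394.4 -111.3   54. ]
   215 [168.9 320.7] [364.3  46.8] [59. 14.] 31.0 z 53.9 mean [371.5  48.8  53.7]
55,60
   15662 [263.4 119.4] [668.2 -88.5] [281. 117.] 86.2 z 57.0 mean [675.5 -95.5  57. ]
   649 [ 93.1 115.3] [685.5 115.2] [28. 58.] 86.0 z 57.6 mean [681.8 114.2  57.5]
   103 [272.3 309.2] [ 390.5 -113.5] [24. 77.] 0.5 z 57.5 mean [ 395.5 -110.6   57.5]
   66 [167.5 321.1] [372.3  49. ] [45.  6.] 43.8 z 57.2 mean [373.8  49.9  57.3]
24,36
   255 [278.8   6.3] [ 805.1 -113.4] [13. 22.] 0.4 z 28.8 mean [ 805.  -113.    28.8]
   176 [341.5   4.1] [ 807.3 -187.8] [ 9. 22.] 1.8 z 28.8 mean [ 807.2 -187.3   28.6]
   210 [153.5  28.3] [782.1  38.4] [17. 17.] 17.3 z 30.2 mean [781.6  37.9  29.6]
   344 [10.5 37.3] [772.2 210.7] [36. 23.] 78.7 z 26.1 mean [772.4 215.2  2
[... 158 characters left out ...]
.9 234.9  28.6]
   673 [ 15.1 207.1] [550.4 264.4] [33. 48.] 3.3 z 28.6 mean [550.6 261.2  28.5]
   1718 [130.  257.1] [466.6 104.3] [141.  34.] 87.6 z 28.7 mean [468.8 105.8  28.6]
   1077 [ 28.2 276.4] [434.1 270.4] [89. 34.] 86.0 z 28.6 mean [435.2 268.5  28.5]
   217 [271.9 298.8] [ 385.7 -112.3] [34. 82.] 5.4 z 29.8 mean [ 394.  -111.5   29.9]
   145 [172.2 310.6] [364.5  47. ] [59. 13.] 30.1 z 30.2 mean [371.8  49.2  30.1]
169,190
   1449 [237.3 145.5] [665.3 -68.5] [86. 12.] 77.2 z 181.6 mean [666.4 -68.3 180.9]
125,140
   2975 [243.4 119.4] [686.5 -72.9] [86. 44.] 77.3 z 130.9 mean [683.8 -72.5 131. ]
   1361 [234.4 163.1] [636.3 -61.7] [80. 28.] 77.6 z 130.6 mean [638.7 -62.3 130.7]
```

View pics/w1.png

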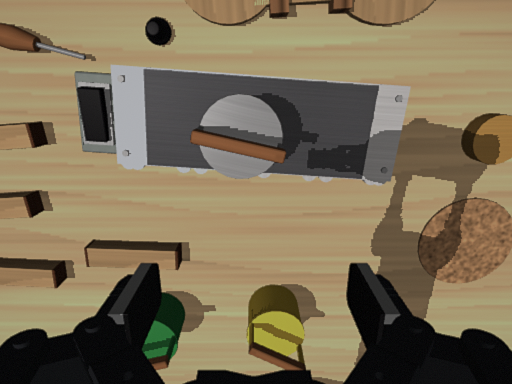

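The wrist view shows the hood roof centred near (262,120), the handle bar at (237,146) and the mat partly in view at (467,241). The hood centre is (668,-89) with yaw -4°, and the bar is at (665,-68.5) with its top at 181. Next I'll turn over the pot and measure the mat.

{"op": "servo_tool", "data": {"targets": [[0.01,0.005,0,0.15],[0.01,0.005,-0.01,0.15],[0.0125,0.004,-0.01,0.15],[0,0,-0.01,0.15],[0,0,-0.01,0.15],[0,0,-0.01,0.15],[0,0,-0.01,0.15],[0,0,-0.01,0.15],[0,0,0,0.147],[0,0,0,0],[0,0,0,0]]}}

```text
clock: 3.3
eef_pos: [665.9, -69.1, 272.6]
orientation: [3.141, 0.0, 1.341]
force: [0.4, 0.4, 0.9]
gripper_width: 85.7
finger_force: 0.0
```

```bash
python3 w.py w2 169,190
python3 - <<'E'
from m import *
def mat(name,c,z):
    P=cloud(c,z["D"].astype(float)); m=(P[...,2]>2.3)&(P[...,2]<8)&(abs(P[...,0]-480)<110)&(abs(P[...,1]+421)<110)
    m=cv2.morphologyEx(m.astype(np.uint8),cv2.MORPH_OPEN,np.ones((3,3)))
    cs=max(cv2.findContours(m,0,1)[0],key=cv2.contourArea); q=np.array([ray(c,p[0],4.5)[:2] for p in cs],np.float32)
    print(name,cv2.minEnclosingCircle(q),cv2.fitEllipse(q),np.nanmedian(P[m>0][:,2]))
mat("top",cam("top"),np.load("top0.npz")); mat("side",cam("side"),np.load("side0.npz"))
z=np.load("w1.npz"); mat("w",(z["K"],z["R"],z["o"]),z)
E
```

```text
[666.1 -68.9 272.8] [3.141 0.    1.342]
bench -0.7084852863374067
169,190
   1910 [251.1 201.1] [665.  -68.3] [86. 12.] 77.1 z 181.8 mean [666.  -64.6 181.6]
top ((463.1328430175781, -413.37969970703125), 59.39341735839844) ((468.5553894042969, -412.49005126953125), (81.36455535888672, 95.65243530273438), 177.41500854492188) 4.9383885790516615
side ((436.3094482421875, -421.8077392578125), 62.21975326538086) ((431.2796325683594, -421.3154602050781), (44.096397399902344, 116.9642333984375), 11.221542358398438) 4.791123353535795
w ((480.292724609375, -418.1123962402344), 74.96906280517578) ((480.2250671386719, -417.6739196777344), (145.21759033203125, 147.29653930664062), 120.29074096679688) 4.129614813648459
```

{"op": "servo_tool", "data": {"targets": [[0,0.0,-0.02,0],[0,0,-0.025,0],[0,0,-0.025,0],[0,0,-0.02,0],[0,0,-0.01,0],[0,0,-0.004,0],[0,0,0,0]]}}

```text
clock: 4.05
eef_pos: [666.5, -68.0, 168.5]
orientation: [3.141, 0.0, 1.345]
force: [-0.1, 0.3, 0.5]
gripper_width: 85.2
finger_force: 0.0
```

{"op": "servo_tool", "data": {"targets": [[0,0,0,0],[0,0,0,0],[0,0,0,0],[0,0,0,0],[0,0,0,0],[0,0,0,0],[0,0,0,0],[0,0,0,0],[0,0,0.005,0],[0,0,0.01,0],[0,0,0.01,0],[0,0,0,0]], "hand": 0}}

```text
clock: 5.25
eef_pos: [668.1, -68.1, 195.6]
orientation: [3.137, -0.0, 1.346]
force: [0.1, -0.2, -3.2]
gripper_width: 10.7
finger_force: 59.5
```

{"op": "servo_tool", "data": {"targets": [[0,0,0.015,0],[0,0,0.015,0],[-0.005,-0.01,0.01,0],[-0.01,-0.02,0,0],[-0.015,-0.028,0,0],[-0.015,-0.028,0,0],[-0.015,-0.028,0,0],[-0.015,-0.028,0,0],[-0.015,-0.028,0,0],[-0.015,-0.028,0,0],[-0.015,-0.028,0,0],[-0.015,-0.028,0,0]]}}

```text
clock: 6.45
eef_pos: [530.3, -323.7, 234.6]
orientation: [3.14, 0.001, 1.346]
force: [0.5, -0.0, -3.5]
gripper_width: 11.0
finger_force: 59.5
```

{"op": "servo_tool", "data": {"targets": [[-0.015,-0.028,0,0],[-0.015,-0.028,-0.01,0],[-0.015,-0.028,-0.02,0],[-0.008,-0.013,-0.02,0],[0,0,-0.02,0],[0,0,-0.02,0],[0,0,-0.01,0],[0,0,0,0],[0,0,0,0]]}}

```text
clock: 7.35
eef_pos: [478.8, -419.3, 134.3]
orientation: [3.14, 0.001, 1.346]
force: [1.3, 0.4, -3.0]
gripper_width: 11.0
finger_force: 59.5
```

{"op": "servo_tool", "data": {"targets": [[0,0,-0.008,0],[0,0,-0.005,0],[0,0,-0.003,0],[0,0,-0.0015,0],[0,0,0,0],[0,0,0,0]]}}

```text
clock: 7.95
eef_pos: [478.6, -418.9, 115.9]
orientation: [3.141, 0.0, 1.346]
force: [0.8, 0.2, -3.6]
gripper_width: 10.9
finger_force: 59.5
```

{"op": "servo_tool", "data": {"targets": [[0,0,-0.0012,0],[0,0,0,0],[0,0,0,0]]}}

```text
clock: 8.25
eef_pos: [478.6, -419.1, 115.5]
orientation: [3.141, 0.001, 1.346]
force: [-2.2, 1.0, 1.3]
gripper_width: 11.0
finger_force: 60.3
```

{"op": "servo_tool", "data": {"targets": [[0,0,0,0],[0,0,0,0],[0,0,0,0],[0,0,0,0],[0,0,0,0],[0,0,0,0],[0,0,0,0],[0,0,0.01,0],[0,0,0.03,0],[0,0,0.04,0],[0,0,0.04,0],[0,0,0.02,0]], "hand": 1}}

```text
clock: 9.45
eef_pos: [480.0, -420.3, 260.3]
orientation: [3.135, 0.004, 1.346]
force: [-0.2, -1.2, 0.8]
gripper_width: 85.6
finger_force: 0.0
```

```bash
python3 w.py w3 60,100 115,140
```

```text
[ 481.  -421.4  263.2] [3.131 0.007 1.346]
bench -0.9643959982635977
60,100
   4839 [249.8 171.1] [ 478.6 -419.5] [87. 87.] 77.2 z 77.9 mean [ 479.  -417.4   77.9]
   2768 [428.7 236.5] [ 663.2 -525.4] [147.  72.] 16.3 z 80.9 mean [ 645.1 -527.5   80.6]
   76 [ 66.7 330.3] [ 214.2 -563.9] [25.  3.] 10.9 z 66.7 mean [ 217.3 -563.2   66.8]
115,140
   1394 [249.4 185.5] [ 478.2 -419.5] [85. 12.] 77.1 z 128.8 mean [ 479.  -416.7  128.6]
   2221 [442.5 261. ] [ 639.4 -525.8] [114.  58.] 28.9 z 127.8 mean [ 633.9 -526.8  127.7]
```

Pot is standing on the mat at about (478.5,-419.5), 1.5 mm off centre. Next is the nearest block (467,104), bound for lane 4.

{"op": "servo_tool", "data": {"targets": [[0,0.02,0,0.05],[0,0.04,0,0.05],[-0.001,0.045,0,0.05],[-0.001,0.045,0,0.033],[-0.001,0.045,0,0],[-0.001,0.045,0,0],[-0.002,0.045,0,0],[-0.002,0.045,0,0],[-0.002,0.045,0,0],[-0.002,0.045,-0.01,0],[-0.002,0.035,-0.02,0],[0,0.015,-0.03,0]]}}

```text
clock: 10.7
eef_pos: [465.4, 54.1, 195.8]
orientation: [3.137, -0.001, 1.532]
force: [0.3, -0.3, -1.0]
gripper_width: 85.2
finger_force: 0.0
```

{"op": "servo_tool", "data": {"targets": [[0,0,-0.04,0],[0,0,-0.04,0],[0,0,-0.04,0],[0,0,-0.02,0],[0,0,0,0],[0,0,0,0]]}}

```text
clock: 11.3
eef_pos: [464.4, 51.2, 54.7]
orientation: [-3.141, 0.0, 1.529]
force: [0.6, 0.3, 0.4]
gripper_width: 85.1
finger_force: 0.0
```

```bash
python3 w.py w4 22,36
```

```text
[465.5  51.2  55.6] [ 3.14  -0.     1.529]
bench -0.9441136192932618
22,36
   18646 [250.2 133.1] [465.9 101.4] [135.  32.] 87.7 z 29.0 mean [466.3 110.7  29. ]
   2225 [ 72.  178.7] [372.9  89.3] [27. 78.] 22.3 z 29.3 mean [377.9  94.6  29.2]
   942 [501.8 312.5] [608.9   5.2] [35. 12.] 86.4 z 27.7 mean [606.4   5.   28. ]
```

{"op": "servo_tool", "data": {"targets": [[0,0,-0.02,0],[0,0,-0.014,0],[0,0,-0.005,0],[0,0,0,0]]}}

```text
clock: 11.75
eef_pos: [465.1, 51.2, 16.4]
orientation: [3.14, -0.0, 1.529]
force: [-0.9, -0.9, 0.5]
gripper_width: 85.3
finger_force: 0.0
```

{"op": "servo_tool", "data": {"targets": [[0,0,0,0],[0,0,0,0],[0,0,0,0],[0,0,0,0],[0,0,0,0],[0,0,0,0],[0,0,0,0],[0,0,0.01,0],[0,0,0.02,0],[0,0,0.02,0],[0,0,0,0]], "hand": 0}}

```text
clock: 12.85
eef_pos: [466.6, 51.3, 68.0]
orientation: [3.136, -0.0, 1.529]
force: [0.4, -0.7, -0.8]
gripper_width: 31.2
finger_force: 60.0
```

{"op": "servo_tool", "data": {"targets": [[0,-0.005,0.01,-0.045],[0,-0.015,0.005,-0.1],[-0.002,-0.025,0,-0.145],[-0.002,-0.025,0,-0.145],[-0.002,-0.025,0,-0.145],[-0.002,-0.025,0,-0.145],[-0.002,-0.025,0,-0.145],[-0.002,-0.025,0,-0.145],[-0.002,-0.025,0,-0.145],[-0.002,-0.025,0,-0.145],[-0.002,-0.022,0,-0.145],[0,-0.01,0,-0.149]]}}

```text
clock: 14.05
eef_pos: [445.5, -202.2, 79.6]
orientation: [-3.141, 0.001, -0.078]
force: [-0.7, -0.2, -0.5]
gripper_width: 30.6
finger_force: 60.0
```

{"op": "servo_tool", "data": {"targets": [[0,0,-0.02,0],[0,0,-0.02,0],[0,0,-0.01,0],[0,0,-0.01,0],[0,0,0,0],[0,0,0,0]]}}

```text
clock: 14.65
eef_pos: [446.5, -200.7, 20.6]
orientation: [-3.142, 0.0, -0.07]
force: [1.1, 0.5, -0.5]
gripper_width: 30.7
finger_force: 60.0
```

```bash
python3 w.py w5 16,36
```

```text
[ 446.9 -200.9   21. ] [ 3.141e+00 -1.000e-03 -7.000e-02]
bench -1.0188900837452053
16,36
   29463 [251.5 159.8] [ 493.2 -203.6] [ 59. 128.] 86.0 z 33.1 mean [ 501.8 -203.6   32.8]
   115 [152.8 378.8] [ 390.2 -143.7] [7. 2.] 41.8 z 19.8 mean [ 390.1 -143.8   19.8]
```

View pics/w5.png

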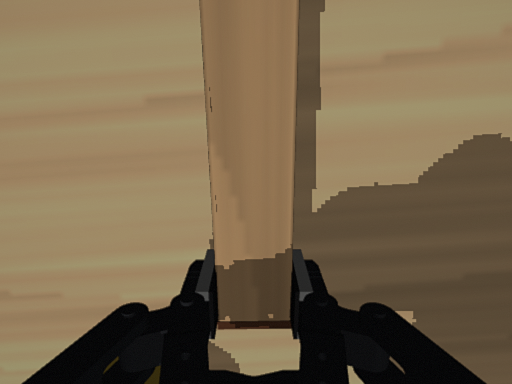

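The block is held straight, with its rear end at about row 325. Lower it and slide in.

{"op": "servo_tool", "data": {"targets": [[0,0,-0.004,0],[0.01,-0.0007,0,0],[0.015,-0.001,0,0],[0.015,-0.001,0,0],[0.015,-0.001,0,0],[0.015,-0.0011,0,0],[0.01,-0.0007,0,0],[0,0,0,0]]}}

```text
clock: 15.5
eef_pos: [528.7, -206.8, 17.2]
orientation: [3.141, -0.003, -0.069]
force: [-0.4, 0.8, -0.8]
gripper_width: 31.1
finger_force: 59.9
```

{"op": "servo_tool", "data": {"targets": [[0.005,-0.0003,0,0],[0.005,-0.0003,0,0],[0.005,-0.0004,0,0],[0,0,0,0]]}}

```text
clock: 15.9
eef_pos: [535.8, -206.3, 16.3]
orientation: [-3.139, 0.013, -0.068]
force: [-13.2, 0.4, 12.3]
gripper_width: 31.1
finger_force: 61.5
```

{"op": "servo_tool", "data": {"targets": [[0.001,0,0,0],[0,0,0,0]]}}

```text
clock: 16.1
eef_pos: [535.8, -206.3, 16.3]
orientation: [-3.139, 0.015, -0.068]
force: [-15.7, 0.1, 13.5]
gripper_width: 31.0
finger_force: 61.7
```

{"op": "servo_tool", "data": {"targets": [[0,0,0,0],[0,0,0,0],[0,0,0,0],[0,0,0,0],[0,0,0,0],[0,0,0,0],[0,0,0.01,0],[0,0,0.02,0],[0,0,0.04,0],[0,0,0.04,0],[0,0,0,0]], "hand": 1}}

```text
clock: 17.2
eef_pos: [547.4, -209.6, 134.0]
orientation: [3.137, -0.013, -0.07]
force: [0.5, -1.0, 0.3]
gripper_width: 85.3
finger_force: 0.0
```

```bash
python3 w.py w6 22,36
cat > t.py <<'E'
from m import *
import sys
im,D=vision.capture("top"); P=cloud(cam("top"),D.astype(float)); cv2.imwrite("pics/"+sys.argv[1]+".png",im)
C=np.array([668,-89.]);X=np.array([.9976,-.0698]);Y=np.array([.0698,.9976])
for i,A,ce,r,zz,mn in comps((P[...,2]>20)&(P[...,2]<37)&(P[...,0]>150)&(P[...,0]<700)&(P[...,1]<390)&(P[...,1]>-330),P,40):
    d=np.array(r[0])-C; print(A,ce,np.round(r[0],1),np.round(r[1]),round(r[2],1),"z",round(zz,1),"hood",(d@X).round(1),(d@Y).round(1))
E
python3 t.py t1
```

```text
[ 545.5 -208.7  131.2] [ 3.138 -0.008 -0.07 ]
bench -0.9545159688035483
22,36
   1215 [503.1  52.6] [ 641.  -385.8] [53. 14.] 9.3 z 26.6 mean [ 641.8 -385.    26.2]
   4139 [249.2 188.7] [ 557.3 -207.2] [32. 77.] 86.8 z 28.9 mean [ 559.2 -207.5   28.9]
   1109 [479.  248.9] [ 487.2 -390.5] [25. 75.] 73.2 z 28.9 mean [ 495.8 -387.8   28.9]
   590 [175.  364.6] [ 396.5 -127. ] [51. 10.] 72.0 z 28.7 mean [ 397.9 -127.6   28.8]
493 [165.5 166.3] [648.7 283.1] [ 33. 139.] 4.3 z 30.0 hood -45.2 369.9
102 [325.4 190.2] [ 584.1 -209.9] [31. 33.] 1.4 z 29.8 hood -75.2 -126.5
498 [155.5 199.2] [547.  311.1] [ 32. 143.] 3.9 z 30.0 hood -148.7 390.7
58 [323.7 209.1] [ 528.9 -205.4] [31. 17.] 84.2 z 29.4 hood -130.7 -125.9
506 [159.2 236.2] [435.4 296. ] [141.  32.] 86.4 z 29.9 hood -259.0 367.8
```

{"op": "servo_tool", "data": {"targets": [[-0.005,0.01,0.02,0.05],[-0.01,0.03,0.02,0.144],[-0.01,0.042,0,0.144],[-0.01,0.042,0,0.144],[-0.01,0.042,0,0.144],[-0.01,0.042,0,0.144],[-0.01,0.042,0,0.144],[-0.01,0.042,0,0.144],[-0.01,0.042,0,0.144],[-0.01,0.042,0,0.144],[-0.01,0.042,0,0.144],[-0.009,0.035,-0.01,0.084]]}}

```text
clock: 18.5
eef_pos: [427.4, 247.7, 156.1]
orientation: [-3.141, -0.0, 1.509]
force: [1.1, 0.3, 0.6]
gripper_width: 85.4
finger_force: 0.0
```

{"op": "servo_tool", "data": {"targets": [[0,0,-0.03,0],[0,0,-0.03,0],[0,0,0,0],[0,0,0,0],[0,0,0,0]]}}

```text
clock: 19.0
eef_pos: [429.2, 245.8, 97.4]
orientation: [3.14, -0.001, 1.503]
force: [0.3, 0.1, 0.7]
gripper_width: 85.1
finger_force: 0.0
```

```bash
python3 w.py w7 22,36
```

```text
[429.6 246.   97.9] [ 3.139e+00 -1.000e-03  1.503e+00]
bench -0.9451424629885423
22,36
   12757 [441.6 103.6] [546.8 304.6] [ 34. 128.] 3.5 z 28.9 mean [545.  309.6  28.7]
   12492 [255.6 123.5] [434.8 297. ] [141.  32.] 86.5 z 29.0 mean [435.4 305.1  29. ]
   459 [174.4 374.9] [358.7 116.9] [ 6. 33.] 71.2 z 27.5 mean [358.6 117.1  27.9]
```

{"op": "servo_tool", "data": {"targets": [[0.002,-0.0015,-0.03,0.005],[0,0,-0.03,0],[0,0,-0.015,0],[0,0,-0.007,0],[0,0,0,0],[0,0,0,0]]}}

```text
clock: 19.65
eef_pos: [431.7, 244.7, 15.8]
orientation: [3.139, -0.001, 1.508]
force: [0.4, 0.4, -0.0]
gripper_width: 85.7
finger_force: 0.0
```

{"op": "servo_tool", "data": {"targets": [[0,0,0,0],[0,0,0,0],[0,0,0,0],[0,0,0,0],[0,0,0,0],[0,0,0,0],[0,0,0,0],[0,0,0.01,0],[0,0,0.02,0],[0,0,0.03,0],[0,0,0,0]], "hand": 0}}

```text
clock: 20.75
eef_pos: [433.0, 245.5, 78.0]
orientation: [3.135, -0.003, 1.509]
force: [0.2, 1.2, 0.2]
gripper_width: 31.0
finger_force: 60.6
```

{"op": "servo_tool", "data": {"targets": [[0.005,-0.01,0.01,-0.06],[0.005,-0.025,0,-0.1],[0.005,-0.035,0,-0.145],[0.0063,-0.035,0,-0.145],[0,-0.035,0,-0.145],[0,-0.035,0,-0.145],[0,-0.035,0,-0.145],[0,-0.035,0,-0.145],[0,-0.035,0,-0.145],[0,-0.035,0,-0.145],[0,-0.03,0,-0.145],[0,-0.0163,0,-0.113]]}}

```text
clock: 21.95
eef_pos: [450.9, -119.0, 84.0]
orientation: [3.142, 0.001, -0.076]
force: [0.5, 0.4, -0.4]
gripper_width: 31.0
finger_force: 60.6
```

{"op": "servo_tool", "data": {"targets": [[0,0,-0.02,0],[0,0,-0.02,0],[0,0,-0.02,0],[0,0,-0.006,0],[0,0,0,0],[0,0,0,0]]}}

```text
clock: 22.55
eef_pos: [451.8, -117.0, 18.8]
orientation: [3.142, -0.0, -0.069]
force: [0.8, 0.0, -0.9]
gripper_width: 30.7
finger_force: 60.6
```

{"op": "servo_tool", "data": {"targets": [[0,0,-0.0025,0],[0.01,-0.0007,0,0],[0.02,-0.0014,0,0],[0.02,-0.0014,0,0],[0.02,-0.0014,0,0],[0.01,-0.0007,0,0],[0,0,0,0]]}}

```text
clock: 23.25
eef_pos: [534.1, -123.1, 16.9]
orientation: [3.141, -0.003, -0.069]
force: [-0.2, 1.3, -0.8]
gripper_width: 31.2
finger_force: 60.6
```

{"op": "servo_tool", "data": {"targets": [[0.005,-0.0003,0,0],[0.005,-0.0004,0,0],[0.005,-0.0003,0,0],[0,0,0,0]]}}

```text
clock: 23.65
eef_pos: [547.3, -123.8, 16.3]
orientation: [3.141, -0.001, -0.069]
force: [0.3, 0.8, -0.7]
gripper_width: 31.0
finger_force: 60.6
```

{"op": "servo_tool", "data": {"targets": [[0.005,-0.0003,0,0],[0.005,-0.0004,0,0],[0.005,-0.0003,0,0],[0,0,0,0]]}}

```text
clock: 24.05
eef_pos: [562.9, -124.9, 16.3]
orientation: [3.141, -0.001, -0.069]
force: [-0.8, 1.0, -1.0]
gripper_width: 30.5
finger_force: 60.6
```

{"op": "servo_tool", "data": {"targets": [[0.003,-0.0002,0,0],[0.003,-0.0002,0,0],[0.003,-0.0002,0,0],[0,0,0,0]]}}

```text
clock: 24.45
eef_pos: [569.5, -125.1, 15.6]
orientation: [-3.141, 0.003, -0.069]
force: [-4.0, -0.0, 0.1]
gripper_width: 31.4
finger_force: 60.7
```

{"op": "servo_tool", "data": {"targets": [[0.003,-0.0002,0,0],[0.002,-0.0002,0,0],[0,0,0,0]]}}

```text
clock: 24.75
eef_pos: [569.6, -125.0, 15.3]
orientation: [-3.14, 0.014, -0.068]
force: [-13.7, 0.1, 10.7]
gripper_width: 31.3
finger_force: 62.1
```

{"op": "servo_tool", "data": {"targets": [[-0.001,0,0,0],[0,0,0,0],[0,0,0,0],[0,0,0,0],[0,0,0,0],[0,0,0,0],[0,0,0.01,0],[0,0,0.03,0],[-0.01,0,0.04,0],[-0.02,0,0.04,0],[0,0,0,0]], "hand": 1}}

```text
clock: 25.85
eef_pos: [547.4, -126.8, 142.8]
orientation: [3.139, -0.01, -0.069]
force: [1.1, -0.4, 0.9]
gripper_width: 85.2
finger_force: 0.0
```

```bash
python3 w.py w8 22,36; python3 t.py t2
```

```text
[ 546.7 -126.5  140.3] [ 3.14  -0.008 -0.07 ]
bench -1.0074175915948445
22,36
   2670 [248.6 161.3] [ 577.7 -125.2] [32. 49.] 85.8 z 29.0 mean [ 578.4 -125.4   29. ]
   4156 [355.  177.3] [ 557.9 -207.4] [33. 77.] 86.4 z 29.0 mean [ 559.7 -206.4   28.8]
   854 [253.9 353.9] [ 387.5 -115.8] [80. 31.] 87.3 z 29.0 mean [ 395.6 -116.7   28.9]
495 [165.5 166.3] [648.6 283. ] [ 32. 139.] 4.0 z 30.3 hood -45.3 369.8
93 [297.6 188. ] [ 589.4 -124.9] [28. 35.] 86.6 z 29.7 hood -75.9 -41.3
501 [155.6 199.2] [547.  310.6] [ 32. 142.] 3.7 z 30.0 hood -148.6 390.2
```

{"op": "servo_tool", "data": {"targets": [[0,0.01,0.01,0.08],[0,0.03,0.01,0.148],[0.001,0.035,0,0.148],[0.001,0.035,0,0.148],[0.001,0.035,0,0.148],[0.001,0.035,0,0.148],[0.001,0.035,0,0.148],[0,0.035,0,0.148],[0,0.035,0,0.148],[0,0.035,0,0.148],[0,0.035,-0.02,0.148],[0,0.028,-0.03,0.145]]}}

```text
clock: 27.15
eef_pos: [550.9, 260.0, 106.1]
orientation: [3.138, -0.001, 1.643]
force: [0.1, 0.5, 0.4]
gripper_width: 85.6
finger_force: 0.0
```

{"op": "servo_tool", "data": {"targets": [[0,0,-0.01,0],[0,0,0,0],[0,0,0,0],[0,0,0,0]]}}

```text
clock: 27.55
eef_pos: [550.6, 256.5, 96.9]
orientation: [3.14, -0.0, 1.634]
force: [0.6, -0.6, -0.3]
gripper_width: 85.5
finger_force: 0.0
```

```bash
python3 w.py w9 22,36
```

```text
[550.8 256.5  97.3] [ 3.14  -0.     1.634]
bench -0.9744952765259995
22,36
   12799 [251.  116.4] [546.6 311.8] [ 32. 141.] 3.4 z 29.0 mean [546.2 319.9  29. ]
   11506 [409.  170.1] [648.3 284.4] [ 34. 141.] 3.8 z 28.9 mean [646.4 293.6  28.7]
   256 [349.7 365.2] [633.7 131.3] [32.  9.] 67.8 z 26.3 mean [634.7 136.9  26.7]
```

{"op": "servo_tool", "data": {"targets": [[-0.001,0.003,-0.03,-0.004],[0,0,-0.03,0],[0,0,-0.015,0],[0,0,-0.006,0],[0,0,0,0],[0,0,0,0]]}}

```text
clock: 28.2
eef_pos: [549.9, 260.6, 16.4]
orientation: [3.139, -0.001, 1.631]
force: [0.2, 0.5, 0.4]
gripper_width: 85.4
finger_force: 0.0
```

{"op": "servo_tool", "data": {"targets": [[0,0,0,0],[0,0,0,0],[0,0,0,0],[0,0,0,0],[0,0,0,0],[0,0,0,0],[0,0,0,0],[0,0,0.01,0],[0,0,0.02,0],[0,0,0.03,0],[0,0,0,0]], "hand": 0}}

```text
clock: 29.3
eef_pos: [551.6, 261.5, 79.2]
orientation: [3.135, -0.002, 1.632]
force: [1.0, 0.3, 0.7]
gripper_width: 31.2
finger_force: 60.8
```

{"op": "servo_tool", "data": {"targets": [[-0.008,-0.008,0.02,-0.05],[-0.015,-0.02,0,-0.12],[-0.015,-0.028,0,-0.148],[-0.015,-0.028,0,-0.148],[-0.015,-0.028,0,-0.148],[-0.01,-0.028,0,-0.148],[-0.005,-0.028,0,-0.148],[-0.004,-0.028,0,-0.148],[-0.004,-0.028,0,-0.148],[0,-0.028,0,-0.148],[0,-0.025,0,-0.148],[0,-0.015,0,-0.148]]}}

```text
clock: 30.5
eef_pos: [456.6, -33.1, 94.4]
orientation: [3.142, 0.002, -0.026]
force: [-0.4, -0.6, -0.4]
gripper_width: 30.8
finger_force: 60.8
```

{"op": "servo_tool", "data": {"targets": [[0,0,-0.02,-0.053],[0,0,-0.03,0],[0,0,-0.02,0],[0,0,-0.006,0],[0,0,0,0],[0,0,0,0]]}}

```text
clock: 31.1
eef_pos: [458.1, -31.7, 19.5]
orientation: [3.142, -0.001, -0.071]
force: [0.2, -0.3, -0.1]
gripper_width: 31.1
finger_force: 60.8
```

{"op": "servo_tool", "data": {"targets": [[0,0,-0.0025,0],[0.01,-0.0007,0,0],[0.02,-0.0014,0,0],[0.02,-0.0014,0,0],[0.02,-0.0014,0,0],[0.01,-0.0007,0,0],[0,0,0,0]]}}

```text
clock: 31.8
eef_pos: [540.3, -37.6, 17.5]
orientation: [3.141, -0.003, -0.071]
force: [0.2, -0.3, -1.0]
gripper_width: 31.0
finger_force: 60.8
```

{"op": "servo_tool", "data": {"targets": [[0.005,-0.0003,0,0],[0.005,-0.0004,0,0],[0.005,-0.0003,0,0],[0,0,0,0]]}}

```text
clock: 32.2
eef_pos: [553.4, -38.3, 16.8]
orientation: [3.142, -0.001, -0.071]
force: [0.7, -0.3, -1.0]
gripper_width: 30.9
finger_force: 60.8
```

{"op": "servo_tool", "data": {"targets": [[0.005,-0.0003,0,0],[0.005,-0.0004,0,0],[0.004,-0.0003,0,0],[0,0,0,0]]}}

```text
clock: 32.6
eef_pos: [557.5, -38.5, 15.6]
orientation: [-3.141, 0.022, -0.07]
force: [-17.6, 0.4, 16.2]
gripper_width: 31.2
finger_force: 63.4
```

{"op": "servo_tool", "data": {"targets": [[-0.002,0,0,0],[0,0,0,0],[0,0,0,0],[0,0,0,0],[0,0,0,0],[0,0,0,0],[0,0,0.01,0],[0,0,0.03,0],[-0.01,0,0.04,0],[-0.02,0,0.04,0],[0,0,0,0]], "hand": 1}}

```text
clock: 33.7
eef_pos: [537.4, -39.8, 143.0]
orientation: [3.141, -0.01, -0.071]
force: [0.6, -0.6, 0.2]
gripper_width: 85.1
finger_force: 0.0
```

```bash
python3 w.py w10 22,36; python3 t.py t3
```

```text
[536.8 -39.6 140.6] [ 3.141 -0.008 -0.071]
bench -1.0502318603311096
22,36
   94 [ 99.8 110.3] [613.  67.] [ 2. 11.] 49.1 z 29.6 mean [613.7  66.1  29.2]
   3924 [249.7 150.3] [574.8 -39.5] [32. 70.] 86.0 z 29.0 mean [576.4 -39.6  28.9]
   3087 [363.  138.7] [ 578.3 -125.5] [33. 51.] 85.8 z 28.9 mean [ 579.2 -124.4   28.8]
   83 [398.7 110. ] [ 597.5 -150.1] [11.  3.] 34.7 z 29.3 mean [ 598.5 -149.2   29.5]
   4706 [469.9 156.1] [ 558.4 -206.9] [34. 79.] 86.0 z 29.0 mean [ 559.8 -205.6   28.7]
   723 [328.3 342.2] [387.7 -94.9] [19. 67.] 34.8 z 29.3 mean [394.  -98.5  29.1]
   536 [168.2 365.8] [373.6  52.6] [53. 11.] 47.3 z 28.4 mean [376.8  53.1  28.5]
493 [165.5 166.3] [648.9 283.3] [ 33. 139.] 3.8 z 29.9 hood -45.0 370.1
159 [327.  196.1] [ 559.5 -211.3] [80. 32.] 1.9 z 29.9 hood -99.7 -129.6
```

{"op": "servo_tool", "data": {"targets": [[0.005,0.01,0.01,0.08],[0.01,0.02,0.01,0.148],[0.01,0.025,0,0.148],[0.01,0.025,0,0.148],[0.01,0.025,0,0.148],[0.01,0.025,0,0.148],[0.01,0.025,0,0.148],[0.01,0.025,0,0.148],[0.01,0.025,0,0.148],[0.01,0.025,0,0.148],[0.012,0.025,-0.02,0.148],[0.01,0.016,-0.03,0.148]]}}

```text
clock: 35.0
eef_pos: [653.5, 234.2, 106.3]
orientation: [3.139, -0.001, 1.644]
force: [0.4, 0.1, 1.3]
gripper_width: 85.4
finger_force: 0.0
```

{"op": "servo_tool", "data": {"targets": [[0,0,-0.01,0],[0,0,0,0],[0,0,0,0],[0,0,0,0]]}}

```text
clock: 35.4
eef_pos: [652.4, 231.0, 97.8]
orientation: [3.14, -0.0, 1.635]
force: [-0.1, 0.8, 0.5]
gripper_width: 85.5
finger_force: 0.0
```

```bash
python3 w.py w11 22,36
```

```text
[652.6 231.2  98.2] [ 3.139 -0.     1.635]
bench -0.9522905368719705
22,36
   2068 [481.9  18.1] [771.9 359. ] [29. 22.] 17.5 z 28.5 mean [769.7 356.8  28. ]
   12666 [250.8 118.8] [648.3 284.8] [ 32. 141.] 3.7 z 29.0 mean [647.8 293.   29. ]
   3029 [434.6 221.9] [776.3 232.5] [83. 25.] 72.5 z 25.6 mean [774.8 235.1  25.5]
   1696 [284.6 332.8] [683.4 141.1] [ 4. 99.] 87.1 z 29.2 mean [682.5 141.2  29.2]
   76 [194.4 373.9] [616.1  93.7] [15.  3.] 28.4 z 25.6 mean [614.7  93.4  25.9]
```

{"op": "servo_tool", "data": {"targets": [[-0.001,0.001,-0.03,0],[0,0,-0.03,0],[0,0,-0.015,0],[0,0,-0.007,0],[0,0,0,0],[0,0,0,0]]}}

```text
clock: 36.05
eef_pos: [651.9, 233.0, 16.1]
orientation: [3.139, -0.001, 1.637]
force: [0.2, -0.6, -0.1]
gripper_width: 85.7
finger_force: 0.0
```

{"op": "servo_tool", "data": {"targets": [[0,0,0,0],[0,0,0,0],[0,0,0,0],[0,0,0,0],[0,0,0,0],[0,0,0,0],[0,0,0,0],[0,0,0.01,0],[0,0,0.02,0],[0,0,0.03,0],[0,0,0.02,0]], "hand": 0}}

```text
clock: 37.15
eef_pos: [651.5, 233.0, 97.6]
orientation: [3.139, -0.0, 1.637]
force: [-0.9, 0.4, 0.4]
gripper_width: 31.0
finger_force: 60.7
```

{"op": "servo_tool", "data": {"targets": [[-0.01,0,0.01,-0.05],[-0.025,-0.005,0,-0.1],[-0.03,-0.01,0,-0.148],[-0.03,-0.015,0,-0.148],[-0.03,-0.02,0,-0.148],[-0.025,-0.025,0,-0.148],[-0.02,-0.025,0,-0.148],[-0.01,-0.025,0,-0.148],[-0.007,-0.025,0,-0.148],[0,-0.02,0,-0.148],[0,-0.01,0,-0.148],[0,0,0,-0.148]]}}

```text
clock: 38.35
eef_pos: [463.9, 51.4, 105.9]
orientation: [3.141, -0.001, -0.001]
force: [0.2, -0.7, -0.0]
gripper_width: 30.7
finger_force: 60.7
```

{"op": "servo_tool", "data": {"targets": [[0,0,-0.03,-0.077],[0,0,-0.03,0],[0,0,-0.02,0],[0,0,-0.007,0],[0,0,0,0],[0,0,0,0]]}}

```text
clock: 38.95
eef_pos: [464.8, 52.8, 18.7]
orientation: [-3.141, -0.002, -0.07]
force: [0.1, 0.7, -1.9]
gripper_width: 31.1
finger_force: 60.7
```

{"op": "servo_tool", "data": {"targets": [[0,0,-0.0025,0],[0.01,-0.0007,0,0],[0.02,-0.0014,0,0],[0.02,-0.0014,0,0],[0.02,-0.0014,0,0],[0.01,-0.0007,0,0],[0,0,0,0]]}}

```text
clock: 39.65
eef_pos: [546.2, 47.0, 15.9]
orientation: [-3.141, -0.003, -0.07]
force: [-0.6, 0.3, -0.1]
gripper_width: 31.1
finger_force: 60.8
```

{"op": "servo_tool", "data": {"targets": [[0.005,-0.0003,0,0],[0.005,-0.0004,0,0],[0.005,-0.0003,0,0],[0,0,0,0]]}}

```text
clock: 40.05
eef_pos: [551.8, 46.6, 15.1]
orientation: [3.141, 0.016, -0.07]
force: [-13.0, 1.1, 16.2]
gripper_width: 30.7
finger_force: 63.4
```

{"op": "servo_tool", "data": {"targets": [[0.004,-0.0003,0,0],[0.004,-0.0003,0,0],[0.004,-0.0003,0,0],[0,0,0,0]]}}

```text
clock: 40.45
eef_pos: [552.6, 46.5, 14.2]
orientation: [3.14, 0.041, -0.07]
force: [-32.7, 2.4, 34.9]
gripper_width: 31.2
finger_force: 67.7
```

{"op": "servo_tool", "data": {"targets": [[-0.006,0.0004,0,0],[-0.006,0.0004,0,0],[0,0,0,0]]}}

```text
clock: 40.75
eef_pos: [552.5, 46.5, 14.5]
orientation: [3.141, 0.012, -0.07]
force: [-8.5, 1.5, 8.9]
gripper_width: 30.5
finger_force: 64.2
```

{"op": "servo_tool", "data": {"targets": [[0,0,0,0],[0,0,0,0],[0,0,0,0],[0,0,0,0],[0,0,0,0],[0,0,0,0],[0,0,0.01,0],[0,0,0.03,0],[-0.01,0,0.04,0],[-0.03,0,0.04,0],[-0.03,-0.03,0.04,0],[0,-0.03,0.04,0]], "hand": 1}}

```text
clock: 41.95
eef_pos: [488.2, -8.9, 209.6]
orientation: [-3.141, 0.006, -0.068]
force: [0.9, -0.5, 0.0]
gripper_width: 85.3
finger_force: 0.0
```

{"op": "servo_tool", "data": {"targets": [[0,-0.03,0.03,0],[0,-0.04,0,0],[0,-0.03,0,0],[0,0,0,0],[0,0,0,0]]}}

```text
clock: 42.45
eef_pos: [492.7, -110.0, 239.8]
orientation: [-3.141, -0.0, -0.072]
force: [0.5, 0.1, 0.8]
gripper_width: 85.2
finger_force: 0.0
```

```bash
python3 w.py w12 22,36 46,70; python3 t.py t4
```

```text
[ 492.7 -109.3  239.5] [-3.141  0.    -0.071]
bench -1.025573724559365
22,36
   110 [61.3 59.1] [613.   67.8] [ 4. 15.] 42.6 z 29.2 mean [613.9  66.5  28.9]
   2990 [93.8 96.2] [576.1  44.4] [33. 83.] 86.1 z 28.8 mean [577.5  43.4  28.6]
   60 [149.6  59.2] [607.1 -16.5] [ 4. 15.] 42.1 z 29.5 mean [607.7 -18.1  29. ]
   2548 [177.4  90.6] [575.7 -39.7] [33. 72.] 85.9 z 28.8 mean [576.9 -40.4  28.8]
   1894 [263.   80.3] [ 579.9 -125.7] [32. 53.] 85.9 z 28.9 mean [ 580.5 -125.4   28.9]
   2850 [346.   94.1] [ 559.9 -207.4] [33. 81.] 86.5 z 29.0 mean [ 561.4 -206.7   28.9]
   75 [375.6  58.3] [ 591.6 -236.1] [16.  4.] 41.6 z 28.5 mean [ 592.7 -234.6   28.7]
   324 [507.4 167.1] [ 472.4 -382.4] [52.  9.] 9.9 z 27.6 mean [ 474.5 -380.4   28. ]
   349 [263.7 249.9] [ 387.3 -113.6] [31. 81.] 1.9 z 29.0 mean [ 395.2 -114.5   29. ]
   294 [110.  268.4] [381.5  76.1] [62. 15.] 86.5 z 28.8 mean [383.9  69.1  28.8]
46,70
   21529 [213.6  25.3] [628.3 -80.9] [370.  40.] 85.9 z 56.5 mean [627.8 -85.2  55.8]
   611 [264.2 261.7] [ 389.9 -115.4] [80. 30.] 87.2 z 56.3 mean [ 395.8 -114.2   56.8]
   450 [ 97.3 280.9] [383.7  79.3] [12. 55.] 1.7 z 56.8 mean [385.3  71.2  57.1]
286 [243.4 191.6] [576.7  44. ] [32. 84.] 85.9 z 30.3 hood -100.3 126.4
251 [270.9 192.4] [576.3 -40.7] [32. 73.] 86.4 z 29.7 hood -94.9 41.8
189 [298.5 191.6] [ 580.2 -125.9] [32. 53.] 85.9 z 29.6 hood -85.0 -43.0
159 [325.6 192.8] [ 576.1 -208.8] [33. 50.] 86.3 z 29.3 hood -83.4 -125.9
```

View pics/w12.png

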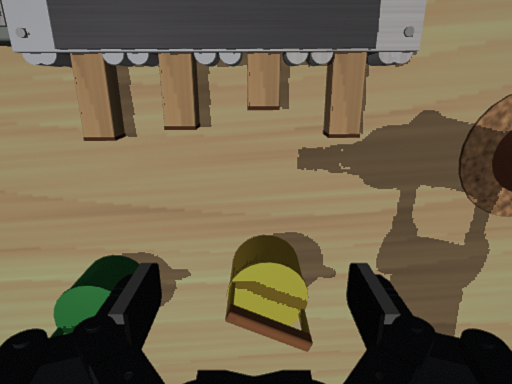

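All four blocks are in their lanes, with rears at (102,138), (181,128), (263,108) and (343,135). Their positions match the contact readings, so now the rocker.

{"op": "servo_tool", "data": {"targets": [[0.015,0.015,0,0],[0.03,0.03,0,0],[0.03,0.03,0,0],[0.03,0.03,0,0],[0.03,0.03,0,0],[0.03,0.03,-0.01,0],[0.03,0.03,-0.02,0],[0.02,0.027,-0.03,0],[0,0,-0.03,0],[0,0,-0.03,0],[0,0,-0.02,0],[0,0,0,0]], "hand": 0}}

```text
clock: 43.75
eef_pos: [703.6, 113.9, 94.0]
orientation: [3.14, 0.01, -0.068]
force: [0.4, -1.1, -0.4]
gripper_width: -0.1
finger_force: 0.0
```

{"op": "servo_tool", "data": {"targets": [[0,0,0,0],[0,0,-0.01,0],[0,0,0,0],[0,0,0,0]]}}

```text
clock: 44.15
eef_pos: [708.3, 112.3, 90.2]
orientation: [-3.141, -0.001, -0.07]
force: [-0.3, -0.3, -0.0]
gripper_width: -0.1
finger_force: 0.0
```

{"op": "servo_tool", "data": {"targets": [[0,0,-0.005,0],[0,0,-0.005,0],[0,0,-0.003,0],[0,0,-0.003,0],[0,0,-0.003,0],[0,0,0,0]]}}

```text
clock: 44.75
eef_pos: [708.4, 112.2, 70.4]
orientation: [-3.141, -0.001, -0.07]
force: [-0.1, -0.3, -0.3]
gripper_width: -0.0
finger_force: 0.5
```

{"op": "servo_tool", "data": {"targets": [[0,0,-0.002,0],[0,0,-0.002,0],[0,0,0,0]]}}

```text
clock: 45.05
eef_pos: [709.4, 112.2, 67.3]
orientation: [-3.141, -0.003, -0.07]
force: [3.7, -0.2, 3.8]
gripper_width: 0.2
finger_force: 1.8
```

{"op": "servo_tool", "data": {"targets": [[0,0,-0.002,0],[0,0,-0.002,0],[0,0,0,0],[0,0,0,0]]}}

```text
clock: 45.45
eef_pos: [709.7, 112.3, 66.4]
orientation: [-3.141, -0.003, -0.07]
force: [-1.2, -1.7, 14.8]
gripper_width: 0.2
finger_force: 7.1
```

Fully down: it stops hard at 15 N. Lift off, move clear and check.

{"op": "servo_tool", "data": {"targets": [[0,0,0.01,0],[0,0,0.03,0],[0,0,0.04,0],[-0.01,-0.01,0.04,0],[-0.03,-0.03,0.04,0],[-0.03,-0.03,0.02,0],[-0.03,-0.03,0,0],[-0.03,-0.03,0,0],[-0.02,-0.03,0,0],[0,-0.02,0,0],[0,0,0,0],[0,0,0,0]]}}

```text
clock: 46.65
eef_pos: [561.2, -63.0, 235.8]
orientation: [-3.14, 0.003, -0.071]
force: [-0.2, 0.0, 0.1]
gripper_width: -0.1
finger_force: 0.0
```

```bash
python3 w.py w13 22,36; python3 t.py t5
python3 - <<'E'
from m import *
z=np.load("w13.npz");P=cloud((z["K"],z["R"],z["o"]),z["D"].astype(float))
C=np.array([668,-89.]);X=np.array([.9976,-.0698]);Y=np.array([.0698,.9976])
for Q,n in((P,"now"),(cloud(*[(lambda w:((w["K"],w["R"],w["o"]),w["D"].astype(float)))(np.load("w1.npz"))][0]),"before")):
    d=Q[...,:2]-C;x=d@X;y=d@Y
    print(n,[np.nanmedian(Q[(abs(x-a)<4)&(abs(y-205)<8)][:,2]).round(1) for a in(-24,-12,0,12,24)])
im,D=vision.capture("top");P=cloud(cam("top"),D.astype(float))
print([ (np.round(r[0],1),round(zz,1)) for i,A,ce,r,zz,mn in comps((P[...,2]>115)&(P[...,2]<140)&(abs(P[...,0]-480)<60)&(abs(P[...,1]+420)<60),P,20)])
E
```

```text
[561.6 -62.6 235.9] [-3.14e+00  2.00e-03 -7.00e-02]
bench -1.0292301904943884
22,36
   2353 [390.6 160.8] [ 558.2 -206.9] [33. 78.] 87.0 z 29.0 mean [ 559.4 -206.1   28.8]
   2370 [151.3 162.5] [574.   45.1] [33. 80.] 85.9 z 28.9 mean [575.5  43.9  28.7]
   1991 [230.8 157.8] [573.6 -39.5] [32. 68.] 86.1 z 28.9 mean [574.7 -39.7  28.9]
   1476 [312.5 148.9] [ 577.6 -125.4] [33. 48.] 85.8 z 29.0 mean [ 578.1 -124.9   28.9]
   249 [309.5 295.2] [ 397.5 -121.8] [51. 10.] 78.7 z 28.4 mean [ 399.6 -119.    28.7]
   129 [140.5 315.5] [381.4  94.9] [ 7. 43.] 25.3 z 28.4 mean [384.6  91.2  28.4]
285 [243.4 191.6] [576.7  44.1] [32. 84.] 85.9 z 30.2 hood -100.4 126.4
71 [269.6 200.5] [551.  -36.5] [22. 28.] 0.6 z 29.3 hood -120.4 44.2
now [np.float64(61.6), np.float64(59.7), np.float64(57.8), np.float64(56.0), np.float64(54.2)]
before [np.float64(54.5), np.float64(56.3), np.float64(58.0), np.float64(59.5), np.float64(61.4)]
[(array([ 479.2, -420.4]), np.float64(129.7))]
```

View pics/w13.png

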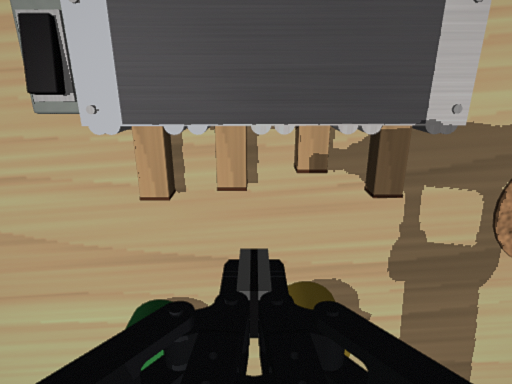

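The rocker is over: its tilt changed by 0.30 rad. All four block rears, at rows 198, 189, 171 and 196, are unchanged, and the pot is on the mat. Handing in.

```bash
python3 -c "
from workcell import workorder; print(workorder.sign_off())"
```

```text
the job is handed in; nothing more can be done
None
```

I handed the job in, with no verdict returned: the copper pot stands on the mat about 1.5 mm off centre, all four blocks are home against their stops, and the rocker is fully on.

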